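# Clip the red snap-hook tag onto the terracotta tray's ring

### The arm

A 7-joint arm with a two-finger parallel gripper is mounted at the origin on the work surface. World frame = base frame: x ahead of the robot, y to its left, z up, the work surface at z = 0. Lengths are in mm, angles in degrees, forces in N, time in s.
With the tool pointing down it reaches from about 350 to 775 mm from the base axis. Payload 3.1 kg.
Tool frame: the origin (TCP) lies on the centre line of the jaws, within the pads' length; the fingertips stand 17 mm ahead of it and the grasp point (between the pads) lies 2 mm behind it; z points along the fingers, y is the line along which they close (so a half turn about z gives the same grasp; the last joint's range is limited). The gripper opens to 85 mm and grips with 20 to 120 N. Pads are 22 mm wide; open, the fingers measure 114 mm over their backs; the gripper's body (76 mm by 85 mm) begins 54 mm behind the grasp point. The pads swing forward as they close: fully open they stand 13 mm farther back than shut.
Start: joints at [72.382, 17.813, 0.802, 86.603, -0.252, 75.585, -1.558], TCP at [144.508, -530.692, 248.304] pointing down, gripper open.
Joint ranges: [-154.91, 154.91], [-16.99, 109.72], [-72.82, 74.43], [7.12, 147.25], [-82.49, 262.49], [11.32, 116.49], [-174.64, 174.64]. Speed limits (degrees/s): [159.86, 159.86, 180, 180, 180, 180, 180].

### API

Orientations are given as a 3x3 rotation matrix whose columns are the frame's x, y, z axes.
In Python, from cell import move_ptp, movel, movej, ungrasp, gripper_close, pause, inverse_kinematics, get_image, camera_params, Unreachable, finish_job, current_clock, current_joint_pos, current_dq, current_tau, current_ee_pos, current_ee_rot, current_force, current_wrist_torque, current_finger_gap, current_grasp_force gives the robot as it stands. Calls block until the motion is done:
- move_ptp(position, orientation): joint-space move of the TCP to a pose.
- movel(position, rot=None, rate=150): straight line of the TCP; rot=None keeps the orientation; rate is the mean speed in mm/s.
- movej(angles): joint-space move.
- ungrasp() and gripper_close(strength=None): open the fingers fully, or close them until they stop; strength is the grip in N (None keeps the last).
- pause(seconds).
- inverse_kinematics(position, orientation): joint angles nearest the present ones, or None.
- get_image(name): name is "scene" or "top"; returns (picture, depth): 400x640x3 uint8, red, green, blue; 400x640 float32, mm along the optical axis (not along the pixel's ray), 0 where there is no reading.
- camera_params(name): a dict with "K" (3x3 intrinsics, pixels), "R" (3x3) and "t" (3): a world point X has camera coordinates R X + t. Camera axes: x right, y down, z forward; pixel columns grow to the right and rows downward; lengths in mm; the calibration is good to about 2 mm. A picture is of the moment at which its call begins. camera_params takes no time and is no camera call.
A pose or a line that the arm cannot do raises Unreachable and nothing moves.
- finish_job(): hands the job in; it is judged then, once.
Readings, each from a call of its own:
- current_clock(): time.
- current_joint_pos(): joint angles.
- current_dq(): joint speeds.
- current_tau(): joint torques, N m.
- current_ee_pos(): TCP position.
- current_ee_rot(): TCP orientation.
- current_force(): force on the tool from outside, world axes, zero at the start.
- current_wrist_torque(): the same for the moment, N m.
- current_finger_gap(): finger opening in mm.
- current_grasp_force(): force on a finger pad.
Only numpy, scipy, OpenCV 4.12 (cv2) and the standard library are available. Lean on these libraries where they do the work, as an engineer would, in place of code of your own. Each camera call takes 0.05 s, during which the arm holds its last target. There are 200 camera calls.

### The job

The tray of terracotta sherds has been recorded and needs its red tag. Take the red snap hook out of the wooden stand and push it straight down over the steel ring on the foot plate of the terracotta tray, so that the sprung gate gives way and snaps shut under the ring's top bar; then let go. Leave the blue hook in the stand.

Things in the scene. Friction and masses are not known exactly. Their poses are not given: they have to be found in the camera images.
- red_hook: Red snap hook, 160 g, mouth down in the stand (walls reach 10 mm above its feet). Origin: foot level, below the tag's middle; z up, x in its plane to the nose, y thickness. Legs x -42 to -32 (spine) and 15 to 25 mm (nose), 22 thick; bow 66 to 76 mm up, tag to grip on top: 44 (x) x 20 (y), 76 to 116 mm up. Ring's bar enters along y at x = 0, within 10 mm and 10 degrees, either way round.
- red_gate (a joint): The red hook's sprung gate, rad: 0 shut, to 1.4 swung up into the hook. A steel bar 12 mm wide, 8 thick across the mouth, hinged on the spine leg at x -32, 10 mm above the feet, tip at x 14. Opens only inwards: pushing the hook down on a bar takes about 6 to 12 N (more than its weight); with the bar 26 to 42 mm above the hinge it passes the tip and the gate snaps shut below it.
- ring (a point): Middle of the level top bar (8 mm thick, along this x) of the steel ring of the terracotta tray, the tray of orange-brown sherds; another tray of dark grey sherds has the same ring. Fixed arch, 56 mm wide inside, bar centre 56 mm above its foot plate (96 x 130 mm); with the hook's feet on the plate the gate has snapped shut. The tray, 55 mm high with sherds to 75, begins 51 mm to +x.
- blue_hook: Blue snap hook, same shape and frame as the red one, in the other pocket of the same wooden stand, in line with it, about 100 mm away along x. It stays there.
There are look-alikes about, which are no part of the job. Several things have the shape of the red_hook; the one meant has the colours described above.

How it is judged:
By the outcome, as a careful person would: the job done as asked, in the order asked, and still so for the second after the job is handed in, with the robot touching nothing.
It also fails if it takes over 38 s, if anything falls off the work surface, if the arm or the gripper's body presses on something with over 40 N, if the wrist force passes 120 N, or if a joint passes its speed limit or range.

## Working session

There is one attempt and no reset: what is moved stays moved. The work goes in short steps, each a Python script; the robot and the scene stay as the last script left them, time stands still between calls to the robot, and variables do not carry over. Pictures are saved under pics/ and viewed, at most 10 in all, crops included, and the job is handed in when it is done.

```bash
mkdir -p pics; ls
python3 - <<'E'
from cell import *
import cv2,numpy as np
for n in("scene","top"):
    p,d=get_image(n); np.savez(f"{n}0.npz",p=p,d=d); cv2.imwrite(f"pics/{n}0.png",p[:,:,::-1])
    c=camera_params(n); print(n,c["K"],c["R"],c["t"])
print(current_clock(),current_ee_rot())
E
```

```text
pics
scene [[452.15493309   0.         325.58035939]
 [  0.         452.15493309 199.32813122]
 [  0.           0.           1.        ]] [[ 0.48175487  0.87617346 -0.01524158]
 [ 0.56849738 -0.32572401 -0.75545655]
 [-0.66687554  0.35528007 -0.65502144]] [-184.52317405 -263.50848875 1600.90610015]
top [[498.7083972    0.         321.41681046]
 [  0.         498.7083972  204.51709853]
 [  0.           0.           1.        ]] [[ 0.04509577 -0.99898186  0.00127312]
 [-0.97190693 -0.04416818 -0.23118409]
 [ 0.23100495  0.00918807 -0.97290919]] [ -60.84765596  512.993031   1319.65888773]
0.1 [[ 9.64859832e-01  2.62764409e-01 -6.08761034e-04]
 [ 2.62765108e-01 -9.64857734e-01  2.01256204e-03]
 [-5.85381164e-05 -2.10180143e-03 -9.99997789e-01]]
```

View pics/scene0.png

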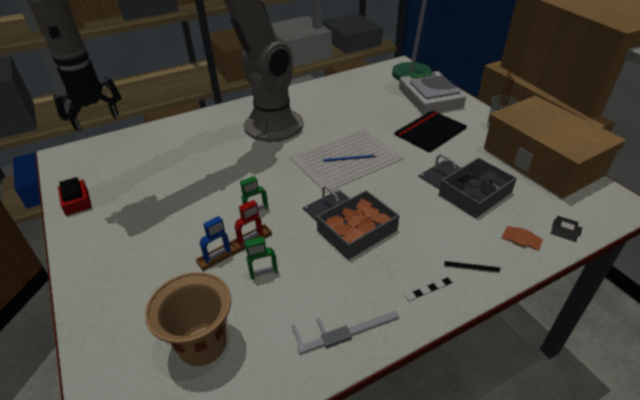

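View pics/top0.png

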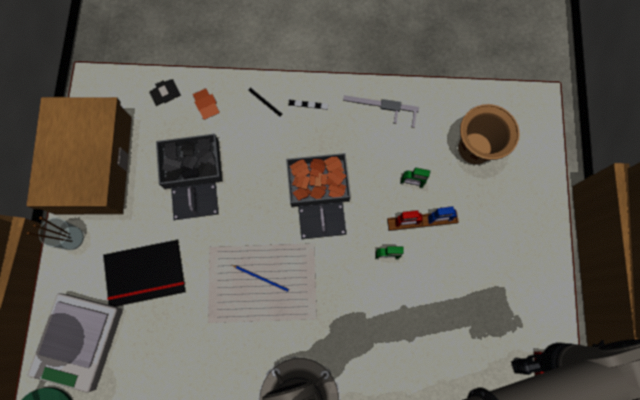

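Scene view: the red hook is at scene (249,222) / top (409,217). Look-alikes are the blue hook at (214,238)/(442,214), green hooks at (254,192) and (261,256), and a red stapler-like thing at (72,193). The terracotta tray's ring is at scene (330,195) / top (322,215). The grey tray's ring, at (446,165)/(194,200), is not the target. I choose the red hook in the stand and check it in a crop.

```bash
cat > h.py <<'E'
from cell import *
import cv2,numpy as np
def cloud(n,d):
    c=camera_params(n);K,R,t=map(np.array,(c["K"],c["R"],c["t"]))
    v,u=np.mgrid[:400,:640]
    P=np.stack([(u-K[0,2])/K[0,0]*d,(v-K[1,2])/K[1,1]*d,d],-1)
    return (P-t)@R          # R^T (P-t)
def mask(p,which):
    h,s,v=cv2.split(cv2.cvtColor(p,cv2.COLOR_RGB2HSV))
    if which=="red": return ((h<6)|(h>172))&(s>150)&(v>60)
    if which=="blue": return (h>105)&(h<125)&(s>130)&(v>50)
    if which=="orange": return (h>4)&(h<16)&(s>110)&(v>90)
def box(m,u0,u1,v0,v1):
    r=np.zeros_like(m); r[v0:v1,u0:u1]=m[v0:v1,u0:u1]; return r
E
python3 - <<'E'
from h import *
B={"scene":dict(red=(225,275,195,250),ring=(300,350,180,220),plate=(300,350,180,225),blue=(195,235,210,265)),"top":dict(red=(385,428,200,232),blue=(428,462,200,232),ring=(298,348,198,242))}
for n in B:
    z=np.load(n+"0.npz");p,d=z["p"],z["d"];C=cloud(n,d)
    for w in("red","blue"):
        m=box(mask(p,w),*B[n][w])&(d>0); Q=C[m]
        print(n,w,m.sum(),"z pct",np.percentile(Q[:,2],[2,25,50,75,98]).round())
        T=Q[Q[:,2]>Q[:,2].max()-45]; r=cv2.minAreaRect(T[:,:2].astype(np.float32)); print("  tag rect",r,T.mean(0).round(1))
    m=box(np.ones(d.shape,bool),*B[n]["ring"])&(C[...,2]>35)&(C[...,2]<68)&(d>0)
    Q=C[m]; print(n,"ring pts",len(Q)); 
    for q,(v,u) in zip(Q[::max(1,len(Q)//40)],np.argwhere(m)[::max(1,len(Q)//40)]): print(u,v,q.round(0),end=";")
    print()
z=np.load("scene0.npz")["p"];y=np.load("top0.npz")["p"]
f=lambda a:cv2.resize(a,None,fx=5,fy=5,interpolation=cv2.INTER_CUBIC)[:,:,::-1]
a=f(z[180:240,195:275]);b=f(z[180:240,290:370]);c=f(y[190:245,380:460]);e=f(y[190:245,290:370])
cv2.imwrite("pics/crop.png",np.clip(1.6*np.vstack([np.hstack([a,b]),np.hstack([c,e])]),0,255))
E
```

```text
scene red 164 z pct [ 66.  79. 117. 120. 122.]
  tag rect ((489.7503662109375, -279.9606018066406), (21.254098892211914, 53.680442810058594), 6.546413421630859) [ 491.8 -280.2  109.4]
scene blue 217 z pct [ 64.  78.  85. 120. 122.]
  tag rect ((506.8033447265625, -372.6334533691406), (20.557743072509766, 54.99861526489258), 8.811412811279297) [ 508.2 -372.6  105.9]
scene ring pts 396
324 186 [461. -47.  67.];323 188 [459. -49.  59.];324 189 [458. -45.  53.];327 190 [474. -44.  60.];330 191 [487. -42.  65.];331 193 [492. -42.  62.];336 194 [502. -32.  62.];336 197 [509. -36.  58.];348 199 [530. -12.  56.];336 201 [516. -40.  51.];336 202 [511. -37.  42.];348 202 [533. -13.  49.];344 203 [534. -26.  52.];339 204 [536. -43.  56.];348 204 [532. -12.  40.];344 205 [533. -26.  43.];340 206 [535. -39.  47.];334 207 [538. -59.  55.];343 207 [531. -27.  36.];337 208 [536. -49.  46.];329 209 [538. -74.  55.];338 209 [536. -46.  41.];328 210 [540. -78.  55.];337 210 [537. -50.  39.];349 210 [550. -20.  36.];333 211 [541. -64.  45.];347 211 [554. -29.  40.];329 212 [544. -78.  51.];344 212 [555.
[... 1253 characters left out ...]
  39.];329 200 [535. -58.  38.];299 201 [523.  25.  57.];304 201 [525.  11.  54.];309 201 [526.  -2.  50.];314 201 [527. -16.  51.];319 201 [531. -30.  35.];300 202 [523.  23.  46.];305 202 [525.   9.  39.];310 202 [526.  -5.  39.];301 203 [522.  20.  38.];321 207 [508. -37.  60.];320 209 [502. -34.  63.];322 210 [499. -40.  63.];321 213 [490. -38.  66.];323 214 [487. -43.  68.];322 216 [481. -41.  67.];321 219 [473. -38.  66.];323 220 [471. -44.  63.];324 223 [463. -47.  65.];324 225 [458. -47.  61.];323 227 [452. -45.  64.];322 229 [448. -42.  53.];324 230 [447. -48.  44.];[ WARN:0@0.076] global loadsave.cpp:1063 imwrite_ Unsupported depth image for selected encoder is fallbacked to CV_8U.
```

View pics/crop.png

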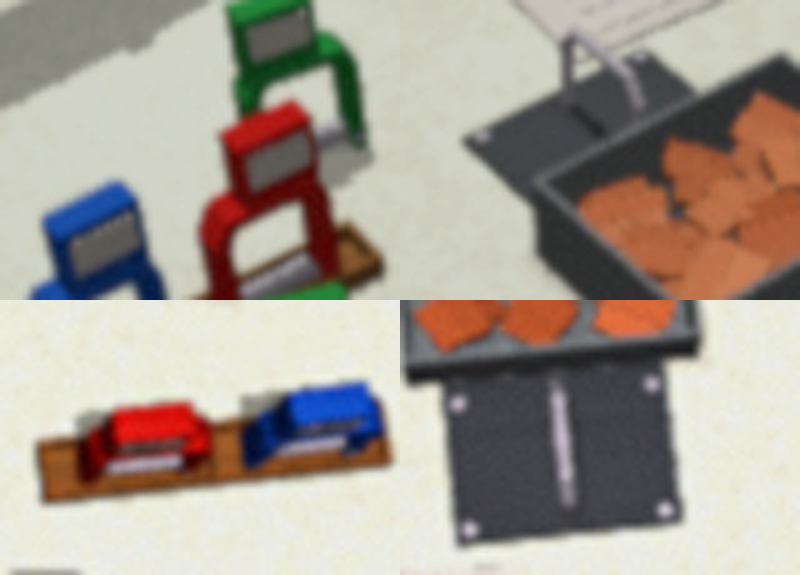

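The crop confirms the red hook in the stand's left pocket (tag at top px ~(410,216)) and the ring bar running toward the terracotta tray, top px (321,206)–(324,229). Next I compute the poses and plan.

```bash
cat >> h.py <<'E'
def tags(p,d):
    C=cloud("top",d);o={}
    for w,b in(("red",(385,428,200,232)),("blue",(428,462,200,232))):
        Q=C[box(mask(p,w),*b)&(C[...,2]>113)]; Q=Q[Q[:,2]<128]
        o[w]=cv2.minAreaRect(Q[:,:2].astype(np.float32)),np.median(Q[:,2]),len(Q)
    return o
def ray(n,u,v,z):
    c=camera_params(n);K,R,t=map(np.array,(c["K"],c["R"],c["t"]))
    o=-R.T@t; r=R.T@np.linalg.solve(K,[u,v,1.]); return o+r*(z-o[2])/r[2]
def rot(yaw,s=1): # tool y along s*(cos,sin) yaw, z down
    y=s*np.array([np.cos(yaw),np.sin(yaw),0]);z=np.array([0,0,-1.]);return np.stack([np.cross(y,z),y,z],1)
E
python3 - <<'E'
from h import *
z=np.load("top0.npz");p,d=z["p"],z["d"]
print(tags(p,d))
C=cloud("top",d)
hsv=cv2.cvtColor(p,cv2.COLOR_RGB2HSV)
m=box(np.ones(d.shape,bool),310,332,206,230)&(C[...,2]>55)&(C[...,2]<72)
Q=C[m];c=Q.mean(0);_,_,V=np.linalg.svd(Q[:,:2]-c[:2]);a=Q[:,:2]@V[0]
print("bar",c,np.median(Q[:,2]),V[0],Q[np.argmin(a)],Q[np.argmax(a)],np.ptp(a))
m=box(np.ones(d.shape,bool),300,350,200,240)&(C[...,2]>0)&(C[...,2]<20)&(hsv[...,2]<100)
print("plate",np.median(C[m][:,2]),cv2.minAreaRect(C[m][:,:2].astype(np.float32)))
# bar ends by ray at z=65 in both views (image ends read in crop)
for uv in((321.5,206.5),(323.8,229.5)): print(ray("top",*uv,65))
for uv in((324.2,187.5),(338,199.5)): print(ray("scene",*uv,65))
for s in(1,-1):
  for P in((485,-278,105),(480,-41,107),(480,-41,200)): print(s,inverse_kinematics(P,rot(np.radians(9),s)))
E
```

```text
{'red': (((484.8061218261719, -272.85369873046875), (18.50667953491211, 42.370452880859375), 7.538710594177246), np.float64(119.45971847984052), 115), 'blue': (((499.7958068847656, -367.3074035644531), (18.466938018798828, 44.745025634765625), 10.628305435180664), np.float64(118.86839508957362), 112)}
bar [478.03319979 -40.84391343  63.78905821] 64.08696302351699 [-0.98963783 -0.14358606] [508.75966581 -39.48546078  57.95048869] [447.02903433 -44.99637923  58.19937173] 61.882259514675184
plate 5.92943983577147 ((485.0550231933594, -46.899078369140625), (111.46565246582031, 140.450927734375), 1.6270123720169067)
[508.4722913  -38.10286783  65.        ]
[444.47780676 -47.2616253   65.        ]
[465.47841222 -48.49462587  65.        ]
[527.30035195 -40.82431315  65.        ]
1 [ 47.12685356  28.20121016 -26.13330234  95.77597075  14.0115376
  59.28300175  25.48026543]
1 [ 33.83127571  22.21557957 -38.74566026 107.26093019  16.54485783
  56.19948878  -3.1608772 ]
1 [ 36.63370163  15.98574081 -41.03908371 100.17494473  11.2442499
  68.02026674   1.45479912]
-1 [  27.37067832   25.69488663    0.9457812    96.59472483   -0.48504716
   57.71436552 -142.51796111]
-1 [ -45.47959364   29.60680555   64.75719157  109.99160512  -30.95576152
   60.31457847 -138.40567072]
-1 [  25.40333721   13.73564422  -26.87436174  100.54479226    6.68145746
   67.29463709 -174.39545684]
```

Run:
```python
from h import *
R=rot(np.radians(8.5))
move_ptp([485,-273,200],R)
p,d=get_image("scene"); cv2.imwrite("pics/hover.png",cv2.resize(p[120:270,170:370],None,fx=3,fy=3)[:,:,::-1])
print(current_clock(),current_ee_pos(),current_joint_pos())
```

```text
1.7333 [ 483.75058367 -275.45212353  199.98326806] [ 47.01549136  22.52099573 -26.04245294  89.23483942  10.36213617
  70.64227445  27.497852  ]
```

View pics/hover.png

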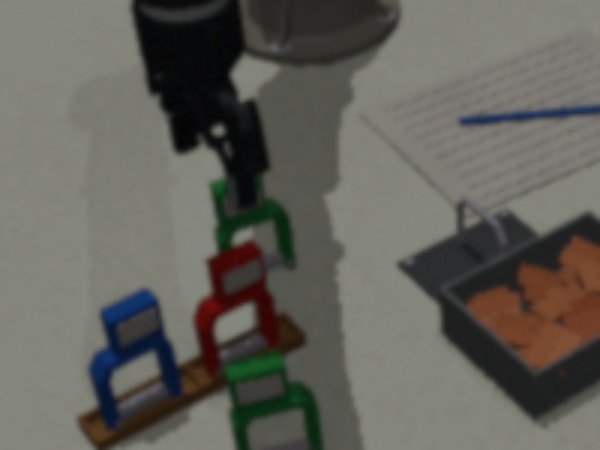

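The gripper hovers in line above the red tag, with its near finger at scene px (252,183) and the red tag at (249,210). The descent is clear, so I grasp and lift.

Run:
```python
from h import *
print(current_ee_pos())
movel([485,-274,140]); print(current_ee_pos(),current_force())
movel([485,-274,103],rate=80); print(current_ee_pos(),current_force())
gripper_close(80); print("gap",current_finger_gap(),current_grasp_force(),current_force(),current_ee_pos())
movel([485,-274,150],rate=80);print(current_force(),current_finger_gap())
movel([485,-274,245],rate=150)
for n in("scene","top"):
    p,d=get_image(n); np.savez(n+"1.npz",p=p,d=d)
    a=p[110:260,190:390] if n=="scene" else p[130:280,260:460]
    cv2.imwrite(f"pics/lift_{n}.png",cv2.resize(a,None,fx=3,fy=3)[:,:,::-1])
print(current_force(),current_ee_pos(),current_clock())
a,b=[cv2.imread(f"pics/lift_{n}.png") for n in("scene","top")]
cv2.imwrite("pics/lift.png",cv2.resize(np.hstack([a,b]),(800,300)))
```

```text
[ 483.75058367 -275.45212353  199.98326806]
[ 485.07321335 -274.59584505  140.35851969] [0.5323308  0.26186513 0.20666642]
[ 485.19930668 -273.98544419  103.07705491] [0.08123214 0.48834814 0.06095422]
gap 18.746290141509338 77.87048578262329 [-0.20488638  0.58020167  1.78130692] [ 485.12362654 -274.08895558  103.33685386]
[-0.75189545 -0.10185015 -2.16982929] 18.961835361673415
[ 0.12772214  0.19981792 -1.29175921] [ 484.0196652  -273.70259925  243.28321264] 5.1333
```

View pics/lift.png

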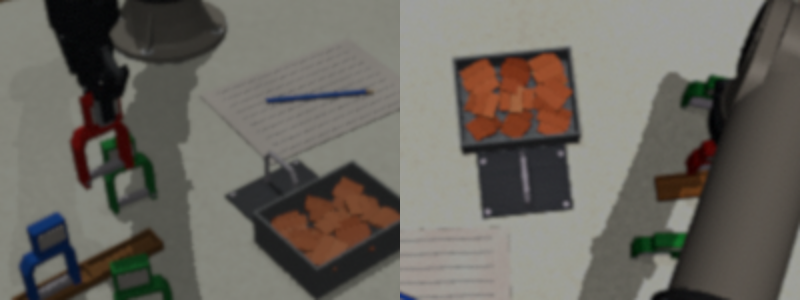

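Red hook held upright and out of the stand; blue (crop (48,235)) is still in place. Next, over the ring.

Run:
```python
from h import *
R=rot(np.radians(8.3))
move_ptp([477,-42,245],R)
movel([477,-42,186],R); pause(0.2)
print(current_ee_pos(),current_ee_rot()[:,1],current_clock(),current_finger_gap(),current_joint_pos())
o=[]
for n,b in(("scene",(280,400,110,230)),("top",(260,380,140,260))):
    p,d=get_image(n); np.savez(n+"2.npz",p=p,d=d)
    o.append(cv2.resize(p[b[2]:b[3],b[0]:b[1]],(400,400),interpolation=cv2.INTER_CUBIC))
    m=mask(p,"red")&(d>0);Q=cloud(n,d)[box(m,*b)]
    if len(Q): print(n,len(Q),Q.min(0).round(),Q.max(0).round())
cv2.imwrite("pics/over.png",np.hstack(o)[:,:,::-1])
```

```text
[478.05194234 -42.20263121 187.22597475] [0.98958898 0.14389892 0.00259906] 6.8 18.751623452700954 [ 31.22430195  15.08506227 -33.89129795 101.85405677   9.19266039
  65.65892457   2.73654327]
scene 57 [287. -83.  14.] [493. 334. 206.]
```

View pics/over.png

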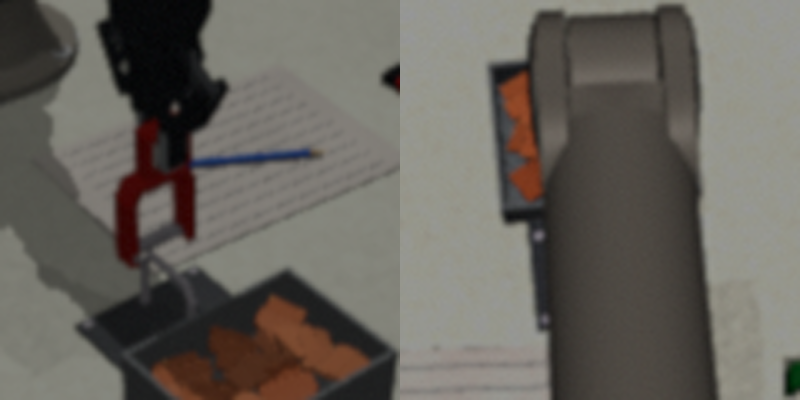

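Run:
```python
from h import *
for uv in((315.5,187.5),(321,189.5),(333,180.5),(338.5,182)): print(ray("scene",*uv,88).round(1))
c=camera_params("scene");K,R,t=map(np.array,(c["K"],c["R"],c["t"]))
e=np.array([.99,.144,0])
for k in(-30,0,30):
    x=K@(R@(np.array([477,-42,60])+k*e)+t);u=x[:2]/x[2];print(u,(u-[280,110])/0.3)
```

```text
[478.8 -81.5  88. ]
[493.3 -72.8  88. ]
[476.  -26.8  88. ]
[489.  -17.2  88. ]
[321.76068448 185.01869148] [139.2022816  250.06230495]
[328.36270574 190.50196505] [161.20901915 268.33988348]
[335.16406094 196.15079434] [183.88020314 287.16931447]
```

Hook legs straddle the bar: outer edges at y ≈ −81 and −17 fit x=0 at the bar line (y ≈ −42), and the bar sits centrally under it. I push down and watch the force.

Run:
```python
from h import *
R=rot(np.radians(8.3))
movel([479,-42,160],R,rate=80)
z=160
while z>97:
    z-=3 if z>108 else 1.5
    movel([479,-42,z],R,rate=40); f=current_force()
    print(z,round(current_ee_pos()[2],1),f.round(1),round(current_clock(),1))
    if f[2]>28 or np.hypot(f[0],f[1])>20: break
print(current_ee_pos(),current_finger_gap(),current_wrist_torque())
p,d=get_image("scene")
cv2.imwrite("pics/down.png",cv2.resize(p[130:230,290:390],(600,600),interpolation=cv2.INTER_CUBIC)[:,:,::-1])
```

```text
157 158.0 [-1.7 -0.2  4.5] 7.6
154 154.7 [-0.5 -0.1  5.1] 7.9
151 151.5 [0.4 0.4 6. ] 8.1
148 148.5 [-0.1  1.   5.2] 8.4
145 145.7 [0.4 0.7 5.9] 8.6
142 142.7 [ 0.2 -0.5  6.5] 8.9
139 139.8 [0.7 0.2 5.4] 9.1
136 136.8 [ 1.  -0.9  5. ] 9.4
133 133.7 [ 1.8 -2.   4.6] 9.6
130 130.6 [ 2.3 -3.   6.2] 9.9
127 127.2 [ 2.6 -3.   5.3] 10.1
124 123.8 [ 1.6 -3.7  4.5] 10.4
121 120.6 [ 1.8 -5.7  0.9] 10.6
118 116.5 [-0.2  0.1 -1.8] 10.9
115 113.9 [ 0.5 -0.9 -1.6] 11.1
112 111.7 [-0.7 -0.2 -1.6] 11.4
109 108.8 [ 0.4 -0.5 -1.8] 11.6
106 105.8 [ 1.5  0.2 -2. ] 11.9
104.5 105.2 [-1.4  0.4  4.3] 12.1
103.0 105.2 [-4.   0.2 13.7] 12.4
101.5 105.1 [-6.9  0.4 24.6] 12.6
100.0 104.9 [-8.5 -0.4 30.9] 12.9
[480.4678482  -41.80828198 104.94057826] 18.943616155705104 [ 0.02338821  2.56073014 -0.03471509]
```

View pics/down.png

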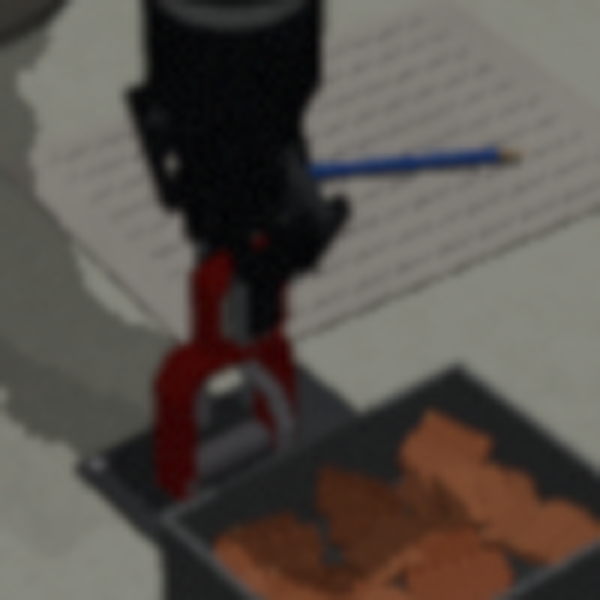

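The force dropped at z≈118, so the gate snapped, and the feet are on the plate at 105. The picture shows the gate shut across the mouth at (230,450) with the ring bar through the hook above it. I relax, release and retreat.

Run:
```python
from h import *
R=rot(np.radians(8.3))
movel([480,-42,104.5],R,rate=40); print(current_force())
ungrasp(); print(current_finger_gap(),current_force())
movel([480,-42,150],R,rate=60); print(current_force())
movel([480,-42,250],R)
move_ptp([420,-200,300],R); pause(0.3)
p,d=get_image("scene");q,e=get_image("top")
cv2.imwrite("pics/end.png",np.hstack([cv2.resize(p[150:270,190:350],(400,300),interpolation=cv2.INTER_CUBIC),cv2.resize(q[170:260,280:400],(400,300),interpolation=cv2.INTER_CUBIC)])[:,:,::-1])
print(current_clock(),current_force())
```

```text
[-0.34243226  0.94892617  5.45695887]
85.50123571270625 [-0.02718789 -0.33602588  0.24534541]
[ 0.28600651 -1.48099112 -0.29024903]
16.7083 [0.15769282 0.28356369 0.29580253]
```

View pics/end.png

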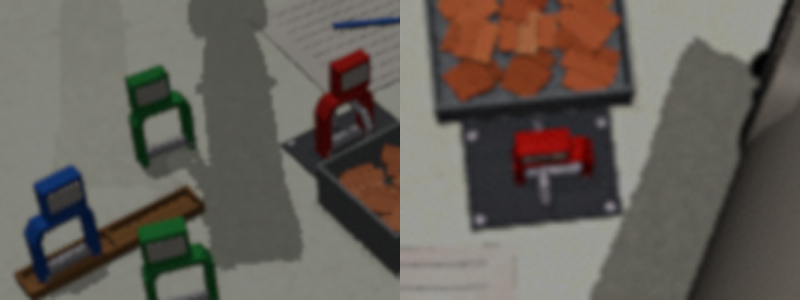

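The red hook stands upright on the foot plate with the ring through it and the gate shut (left crop (350,105), right crop (545,155)). Blue is in the stand and the arm is clear.

```bash
python3 -c "
from cell import *
print(finish_job())"
```

```text
the job is handed in; nothing more can be done
None
```

The red hook is snapped onto the terracotta tray's ring with its gate shut and released, the blue hook is still in the stand, and the job is handed in (about 17 s on the robot clock).

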